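# Weed out the weak bag clip in the dish pantry

## Task

Three look-alike wooden spring clips lie on the sloping rack, and one of them has a worn-out spring. Pinch the handles of each clip in turn, from the robot's left (+y) to its right, far enough to open its jaws well, and feel how stiff it is, letting each go again so that it stays at its place. Then take the weak one off the rack, lower it into the low brown dish, let go of it there, and leave the two firm ones lying at their places and the crockery undisturbed.

Things in the scene. Friction and masses are not known exactly. Their poses are not given: they have to be found in the camera images.
- rack: Fixed blue rack with a grippy flat top, 360 wide (y), 140 deep, rising 30 degrees away from the robot (its +x), 95 high at the back. Origin on the counter under the middle; the top is 55 high at rack x = -3. Clips lie in a row across it at rack y = about +110 (left), 0, -110. A stop 8 high, 22 wide stands 16 to 24 mm downhill of each clip's pivot.
- clip1: Loose wooden spring clip like a big clothes peg, 33 g, lying flat on the slope, 83 long, 22 thick; which clip lies where varies. Origin: underside, at the pivot. +y: along the clip to the closed jaws (end 40 ahead, 17 wide); handles run to -y (end 43 behind); z: square out of the slope; x: uphill. The frame belongs to the uphill leg, which turns a little as it is squeezed.
- clip2: Same shape as clip1. Sizes of all clips: the handles splay to 42 mm over their outsides at their ends, 36 mm at 32 mm behind the pivot; fully squeezed they are nearly parallel, 17 mm over the outsides.
- clip3: Same shape as clip1. Springs of all clips, unlike to the feel only: on each handle a firm clip needs about 7 N to start moving and 14 N when fully squeezed; the worn one 1 to 3 N. Only squeezing tells them apart.
- clip1_jaw (a joint): Jaw opening angle of clip1: 0 closed, 0.55 rad with handles fully squeezed. More than 0.2 rad counts as well opened.
- clip2_jaw (a joint): Same for clip2.
- clip3_jaw (a joint): Same for clip3.
- dish: Fixed low open brown dish, 170 (its x) by 190 (its y), 36 high, walls and floor 6 thick; origin under its middle, on the counter.
- mug: Bystander: stoneware mug, 80 across, 90 high; origin under its middle.
- jar: Bystander: glass jar with steel cap, 72 across, 110 high; origin under its middle.
- bowl: Bystander: white bowl, 120 across, 50 high; origin under its middle.
Not all that is in view belongs to the job. What is shaped like the clip2 but red is not meant.

How it is judged:
On the way, in this order (a step that is already met when the one before it is completed fails the run):
1. the left clip is squeezed open at its place (((value of joint clip1_jaw above 0.2 rad and y of clip1 in the frame of rack between 0.055 and 0.2 m and contact force between the fingers and clip1 above 0.3 N and distance of clip1 from where it was at the start of the episode below 0.04 m) or (value of joint clip2_jaw above 0.2 rad and y of clip2 in the frame of rack between 0.055 and 0.2 m and contact force between the fingers and clip2 above 0.3 N and distance of clip2 from where it was at the start of the episode below 0.04 m) or (value of joint clip3_jaw above 0.2 rad and y of clip3 in the frame of rack between 0.055 and 0.2 m and contact force between the fingers and clip3 above 0.3 N and distance of clip3 from where it was at the start of the episode below 0.04 m))), for 0.2 s.
2. then the middle clip is squeezed open at its place (((value of joint clip1_jaw above 0.2 rad and y of clip1 in the frame of rack between -0.055 and 0.055 m and contact force between the fingers and clip1 above 0.3 N and distance of clip1 from where it was at the start of the episode below 0.04 m) or (value of joint clip2_jaw above 0.2 rad and y of clip2 in the frame of rack between -0.055 and 0.055 m and contact force between the fingers and clip2 above 0.3 N and distance of clip2 from where it was at the start of the episode below 0.04 m) or (value of joint clip3_jaw above 0.2 rad and y of clip3 in the frame of rack between -0.055 and 0.055 m and contact force between the fingers and clip3 above 0.3 N and distance of clip3 from where it was at the start of the episode below 0.04 m))), for 0.2 s.
3. then the right clip is squeezed open at its place (((value of joint clip1_jaw above 0.2 rad and y of clip1 in the frame of rack between -0.2 and -0.055 m and contact force between the fingers and clip1 above 0.3 N and distance of clip1 from where it was at the start of the episode below 0.04 m) or (value of joint clip2_jaw above 0.2 rad and y of clip2 in the frame of rack between -0.2 and -0.055 m and contact force between the fingers and clip2 above 0.3 N and distance of clip2 from where it was at the start of the episode below 0.04 m) or (value of joint clip3_jaw above 0.2 rad and y of clip3 in the frame of rack between -0.2 and -0.055 m and contact force between the fingers and clip3 above 0.3 N and distance of clip3 from where it was at the start of the episode below 0.04 m))), for 0.2 s.
4. then the weak clip is lowered into the dish, still held (origin within 45 mm of the counter) (x of clip2 in the frame of dish between -0.08 and 0.08 m and y of clip2 in the frame of dish between -0.09 and 0.09 m and z of clip2 in the frame of dish below 0.045 m and contact force between the fingers and clip2 above 0.3 N), for 0.1 s.
At the end, for the whole second after the job is handed in: The weak clip lies released and at rest inside the dish (its origin between the walls and within 45 mm of the counter); the two firm clips lie at rest within 40 mm of where they started on the rack; all jaws are closed again (x of clip2 in the frame of dish between -0.08 and 0.08 m and y of clip2 in the frame of dish between -0.09 and 0.09 m and z of clip2 in the frame of dish below 0.045 m and linear speed of each of clip2, clip1, clip3 below 0.02 m/s and contact force between the fingers and clip2 below 0.1 N and distance of each of clip1, clip3 from where it was at the start of the episode below 0.04 m and value of joint each of clip1_jaw, clip2_jaw, clip3_jaw below 0.08 rad); the robot touches nothing.
It fails at once if a bystander (mug, jar, bowl) is shifted more than 30 mm or tipped (distance of any of mug, jar, bowl from where it was at the start of the episode above 0.03 m or angle between any of mug, jar, bowl's own z axis and vertical above 0.3 rad).
It fails at once if a firm clip is carried more than 80 mm from its place (distance of any of clip1, clip3 from where it was at the start of the episode above 0.08 m).
It also fails if it takes over 59 s, if anything falls off the work surface, if the arm or the gripper's body presses on something with over 40 N, if the wrist force passes 120 N, or if a joint passes its speed limit or range.

## Robot

A 7-joint arm with a two-finger parallel gripper is mounted at the origin on the work surface. World frame = base frame: x ahead of the robot, y to its left, z up, the work surface at z = 0. Lengths are in m, angles in rad, forces in N, time in s.
With the tool pointing down it reaches from about 0.35 to 0.9 m from the base axis. Payload 7.2 kg.
Tool frame: the origin (TCP) lies at the very end of the fingers, on their centre line; the grasp point (between the pads) lies env.pinch_z behind it (env.pinch_z is the distance from the TCP to the grasp point, in m); z points along the fingers, y is the line along which they close (so a half turn about z gives the same grasp; the last joint's range is limited). The gripper opens to 85 mm and grips with 20 to 120 N. Pads are 22 mm wide; open, the fingers measure 114 mm over their backs; the gripper's body (76 mm by 85 mm) begins 54 mm behind the grasp point. The pads swing forward as they close: fully open they stand 13 mm farther back than shut.
Start: joints at [-1.352, 0.411, -0.013, 1.596, 0.006, 1.134, -0.082], TCP at [0.177, 0.599, 0.21] pointing down, gripper open.
Joint ranges: [-2.95, 2.95], [-0.29, 1.99], [-1.47, 1.44], [0.14, 2.54], [-1.03, 4.17], [0.13, 1.85], [-2.86, 2.86]. Speed limits (rad/s): [2.39, 2.39, 3.01, 3.01, 3.14, 3.14, 3.14].

## Interface

Orientations are given as a unit quaternion [w, x, y, z].
In Python, from workcell import env gives the robot as it stands. Calls block until the motion is done:
- env.reach(position, orientation): joint-space move of the TCP to a pose.
- env.servo_line(position, rotation=None, rate=0.15, stop_force=None): straight line of the TCP; rotation=None keeps the orientation; rate is the mean speed in m/s. With stop_force (N) it stops when the force on the tool has changed by that much, and returns True; else False.
- env.move_joints(angles): joint-space move.
- env.gripper_to(opening, force=None): opening from 0.0 (shut) to 1.0 (fully open); force is the grip in N (None keeps the last); returns when the fingers have stopped.
- env.wait(seconds).
- env.ik(position, orientation): joint angles nearest the present ones, or None.
- env.camera(name): name is "scene" or "side" or "wrist"; returns a dict with "img" (384x512x3 uint8, red, green, blue), "range_z" (384x512 float32, m along the optical axis (not along the pixel's ray), 0 where there is no reading), "K" (3x3 intrinsics, pixels), "xyz" and "orientation" of the camera in the world. Camera axes: x right, y down, z forward; pixel columns grow to the right and rows downward; lengths in m; the calibration is good to about 2 mm. A picture is of the moment at which its call begins.
A pose or a line that the arm cannot do raises env.IKError and nothing moves.
- env.close_job(): hands the job in; it is judged then, once.
Readings, each from a call of its own:
- env.current_time(): time.
- env.current_joint_pos(): joint angles.
- env.current_joint_velocities(): joint speeds.
- env.current_joint_torque(): joint torques, N m.
- env.current_ee_pos(): TCP position.
- env.current_tcp_rot(): TCP orientation.
- env.current_ft_force(): force on the tool from outside, world axes, zero at the start.
- env.current_ft_torque(): the same for the moment, N m.
- env.current_opening(): opening from 0.0 (shut) to 1.0 (fully open).
- env.current_finger_force(): force on a finger pad.
Only numpy, scipy, OpenCV 4.12 (cv2) and the standard library are available. Lean on these libraries where they do the work, as an engineer would, in place of code of your own. Each camera call takes 0.05 s, during which the arm holds its last target. There are 200 camera calls.

## Working session

There is one attempt and no reset: what is moved stays moved. The work goes in short steps, each a Python script; the robot and the scene stay as the last script left them, time stands still between calls to the robot, and variables do not carry over. Pictures are saved under pics/ and viewed, at most 10 in all, crops included, and the job is handed in when it is done.

```bash
mkdir -p pics; ls
python3 - <<'E'
from workcell import env
import cv2,numpy as np
for n in("scene","side"):
    c=env.camera(n); np.savez(f"{n}.npz",**c); cv2.imwrite(f"pics/{n}.png",cv2.resize(c["img"][:,:,::-1],(800,600)))
    print(n,c["xyz"],c["orientation"],c["K"][0])
print(env.pinch_z,env.current_time(),env.current_tcp_rot())
E
```

```text
pics
scene [ 1.19818949 -0.51124221  0.61786464] [-0.41381654  0.79454609  0.3983203  -0.19696019] [364.54402315   0.         257.77058074]
side [ 0.42947696 -0.80312341  0.68359341] [-0.4339142   0.89413427 -0.10040656  0.0464855 ] [376.61298903   0.         259.34755572]
0.0187 0.1 [-5.34002967e-05  1.42889402e-01  9.89738395e-01 -7.25009575e-04]
```

View pics/scene.png

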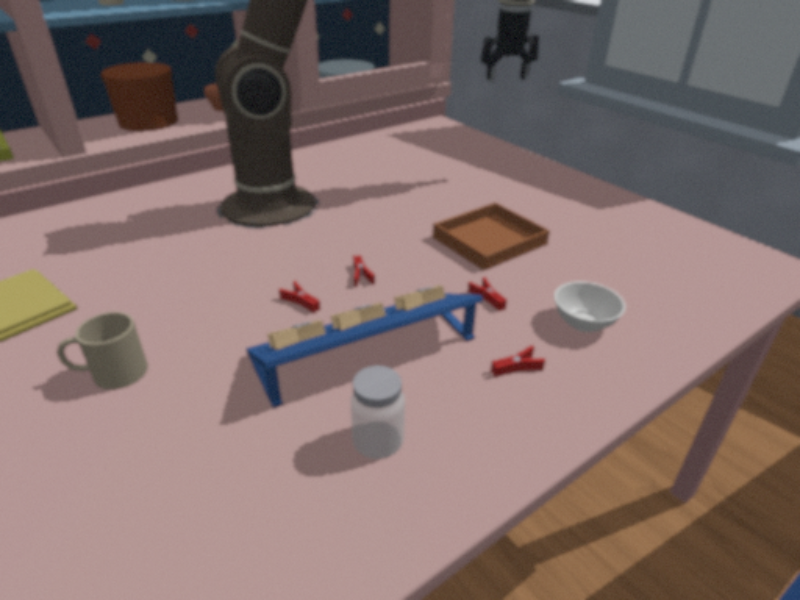

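View pics/side.png

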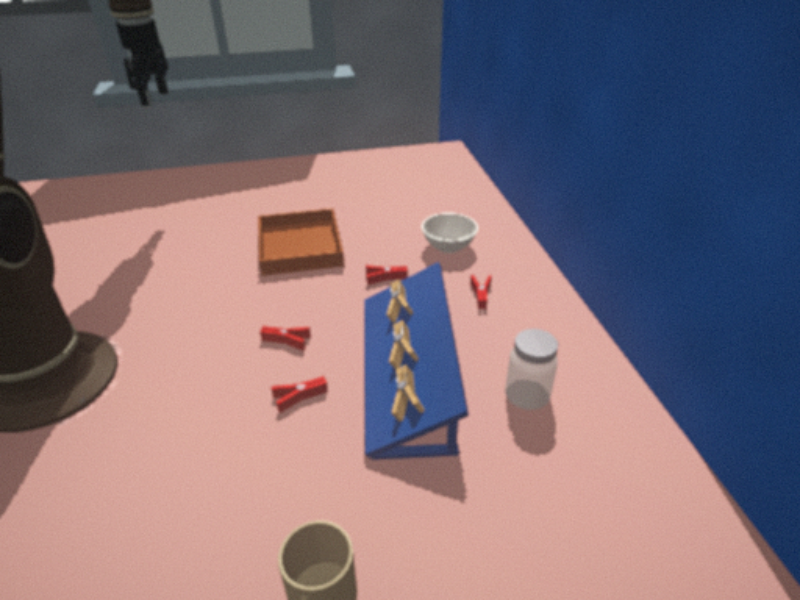

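The side view shows the blue rack at about x 365–465, y 265–455. Three tan clips lie on it at (398,300), (402,343) and (406,390), with jaws toward +y and handles toward the camera. The dish is at (300,240) and the red decoys are elsewhere. Next I'll measure these from the depth image.

```bash
cat > h.py <<'E'
import numpy as np,cv2
from scipy.spatial.transform import Rotation as R
def rot(q): return R.from_quat(np.roll(q,-1))
def quat(r): return np.roll(r.as_quat(),1)
def cloud(c):
    z=c["range_z"];v,u=np.mgrid[:z.shape[0],:z.shape[1]];K=c["K"]
    p=np.stack([(u-K[0,2])*z/K[0,0],(v-K[1,2])*z/K[1,1],z],-1)
    return p@rot(c["orientation"]).as_matrix().T+c["xyz"]
def masks(c):
    hsv=cv2.cvtColor(c["img"],cv2.COLOR_RGB2HSV);P=cloud(c);h,s,v=[hsv[...,i].astype(int) for i in range(3)]
    ok=(c["range_z"]>0.05)&(P[...,0]>.2)&(P[...,0]<.9)&(P[...,2]>-.02)&(P[...,2]<.2)&(abs(P[...,1])<.6)
    return P,ok&(h>100)&(h<125)&(s>120),ok&(h>12)&(h<32)&(s>60)&(v>90),ok&(h<12)&(s>150)
E
python3 - <<'E'
from h import *
for n in("side","scene"):
    c=np.load(n+".npz");c={k:c[k] for k in c};P,b,t,r=masks(c)
    B=P[b];print(n,"blue",B.min(0),B.max(0),len(B))
    m=B.mean(0);
    for _ in range(3):
        m=np.median(B,0) if _==0 else B.mean(0);U=np.linalg.svd(B-B.mean(0),full_matrices=0)[2];nrm=U[2]*np.sign(U[2][2]);d=(B-B.mean(0))@nrm;B=B[abs(d)<max(.004,1.5*d.std())]
    print("plane n",nrm,np.degrees(np.arccos(nrm[2])),"mean",B.mean(0), B.min(0),B.max(0), len(B))
    k,l,st,ce=cv2.connectedComponentsWithStats(t.astype(np.uint8))
    for i in range(1,k):
        if st[i,4]>25:
            q=P[l==i];print("tan",st[i],ce[i].round(1),np.median(q,0).round(3),q.min(0).round(3),q.max(0).round(3),"h",np.percentile((q-B.mean(0))@nrm,[10,50,90]).round(3))
    k,l,st,ce=cv2.connectedComponentsWithStats(r.astype(np.uint8))
    for i in range(1,k):
        if st[i,4]>60:
            q=P[l==i];print("red",st[i],ce[i].round(1),np.median(q,0).round(3),np.percentile(q,2,axis=0).round(3),np.percentile(q,98,axis=0).round(3))
E
```

```text
side blue [ 0.49019847 -0.30219155  0.00691236] [0.67611448 0.06242723 0.09816165] 4253
plane n [-0.49374577  0.08039402  0.86588216] 30.016410099568155 mean [ 0.5828534  -0.14994542  0.06008236] [ 0.49019847 -0.30219155  0.01667393] [0.67611448 0.06242723 0.09816165] 4229
tan [248 179  15  27 160] [253.7 192.2] [ 0.591 -0.017  0.071] [ 0.568 -0.049  0.053] [0.607 0.036 0.085] h [0.008 0.02  0.023]
tan [250 206  20  63 506] [257.6 238.2] [ 0.562 -0.193  0.071] [ 0.531 -0.266  0.046] [ 0.59  -0.077  0.086] h [0.007 0.02  0.023]
tan [ 178  333   48   51 1809] [201.9 358.3] [ 0.405 -0.431  0.062] [ 0.367 -0.497  0.003] [ 0.445 -0.417  0.093] h [0.018 0.065 0.095]
red [166 144  52  23 764] [189.2 154.8] [0.434 0.323 0.008] [0.365 0.22  0.005] [0.517 0.382 0.037]
red [235 170  12  11  77] [239.7 174.1] [0.58  0.148 0.021] [0.564 0.138 0.008] [0.597 0.173 0.026]
red [302 177  12  18  80] [307.6 185.4] [0.761 0.042 0.022] [0.751 0.013 0.009] [0.791 0.085 0.026]
red [167 209  30  14 217] [182.6 214.3] [0.399 0.005 0.02 ] [ 0.356 -0.026  0.007] [0.429 0.02  0.025]
red [174 241  35  19 216] [1
[... 484 characters left out ...]
an [212 194  33  16 268] [228.1 201.8] [ 0.583 -0.126  0.071] [ 0.55  -0.16   0.051] [ 0.591 -0.077  0.085] h [0.014 0.022 0.03 ]
tan [  0 203  31  16 195] [ 11.3 209.7] [ 0.205 -0.564  0.011] [ 0.2   -0.593 -0.001] [ 0.215 -0.519  0.023] h [0.147 0.156 0.163]
tan [172 205  35  18 304] [188.4 213.6] [ 0.566 -0.228  0.071] [ 0.534 -0.263  0.052] [ 0.575 -0.181  0.083] h [0.014 0.022 0.031]
red [301 179  22  19 108] [313.3 188.8] [0.617 0.147 0.019] [0.569 0.141 0.008] [0.643 0.167 0.025]
red [180 182  24  17 115] [192.6 190.9] [ 0.421 -0.136  0.018] [ 0.378 -0.157  0.006] [ 0.447 -0.123  0.024]
red [315 223  33  17 207] [331.1 232.2] [0.771 0.056 0.018] [0.757 0.014 0.005] [0.794 0.092 0.024]
```

```bash
cat >> h.py <<'E'
N=np.array([-.4937,.0804,.8659]);N/=np.linalg.norm(N)
YR=np.array([.1608,.987,0]);YR-=N*(YR@N);YR/=np.linalg.norm(YR)   # rack +y
XU=np.cross(YR,N)                                                  # uphill
P0=np.array([.5828,-.1499,.0601])                                  # on slope surface
def tool(yaw=0,flip=1):
    """tool square to slope; y along uphill turned by yaw about N"""
    y=flip*(XU*np.cos(yaw)+YR*np.sin(yaw));z=-N
    return quat(R.from_matrix(np.stack([np.cross(y,z),y,z],1)))
E
python3 - <<'E'
from workcell import env
from h import *
m=np.array([.583,-.126,.0])
print(XU)
for s in(1,-1):
    q=tool(0,s)
    for p in (np.array([.583,-.126,.071])+N*.22,np.array([.56,-.25,.06])+N*.01,np.array([.59,-.03,.06])+N*.01,np.array([.43,.3,.2])):
        j=env.ik(p,q);print(s,None if j is None else np.round(j,2))
E
```

```text
[ 0.85463804 -0.13923586  0.50020714]
1 [-0.57 -0.28  0.55  2.3   0.4   0.59 -0.44]
1 [ 0.97  0.47 -0.67  2.19  1.22  0.16 -0.91]
1 [ 0.24  0.38 -0.42  2.27  1.55  0.29 -1.75]
1 [-1.34  0.11  0.32  2.17  0.67  0.77 -1.65]
-1 [ 1.22 -0.2  -0.93  2.23 -0.41  0.55 -2.74]
-1 [ 0.97  0.47 -0.67  2.19  1.22  0.16  2.24]
-1 [ 0.06  0.35 -0.22  2.28  1.56  0.21  1.36]
-1 [-0.97  0.12 -0.08  2.15  0.72  0.81  1.44]
```

Run:
```python
from workcell import env
from h import *
q=tool(0,1)
env.reach(np.array([.54,-.126,.071])+N*.17,q)
print(env.current_joint_pos().round(2),env.current_time())
for p in ([.565,-.25,.06],[.58,-.15,.06],[.595,-.04,.06]):
  for h in(.01,.1): 
    j=env.ik(np.array(p)+N*h,q);print(h,None if j is None else np.round(j,2))
c=env.camera("wrist");np.savez("w.npz",**c);cv2.imwrite("pics/w.png",cv2.resize(c["img"][:,:,::-1],(800,600)));print(c["xyz"])
```

```text
[-0.51 -0.24  0.54  2.39  0.41  0.46 -0.43] 2.7667
0.01 [ 0.97  0.47 -0.67  2.18  1.21  0.16 -0.9 ]
0.1 [ 0.64  0.19 -0.22  2.24 -0.43  0.24  0.67]
0.01 [ 0.52  0.39 -0.41  2.25  1.56  0.14 -1.5 ]
0.1 [-0.06  0.12  0.26  2.32 -0.26  0.18  0.27]
0.01 [ 0.43  0.42 -0.63  2.25  1.55  0.37 -1.7 ]
0.1 [-0.59  0.12  0.5   2.34  0.37  0.2  -0.61]
[ 0.38942602 -0.02079964  0.35841726]
```

View pics/w.png

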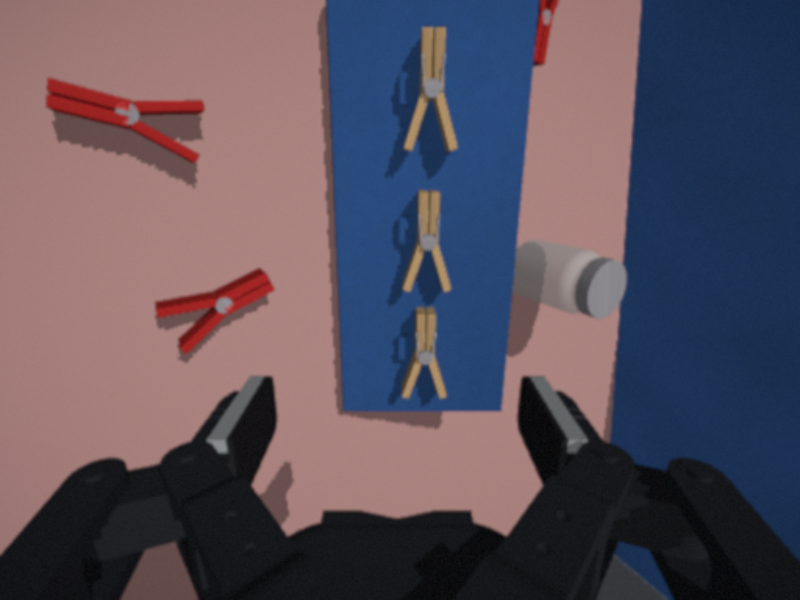

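The wrist view shows the clips in line. In the 800-wide picture the pivots are at (432,88) left, (429,242) middle and (425,356) right, and the handle ends are about y 150, 291 and 398. The clips appear aligned with the rack.

Run:
```python
from workcell import env
from h import *
c=np.load("w.npz");c={k:c[k] for k in c};K=c["K"];M=rot(c["orientation"]).as_matrix()
P,b,t,r=masks(c)
B=P[b];d=(B-P0)@N;print("plane offset",np.percentile(d,[10,50,90]).round(4))
off=np.median(d)
def pt(px,h):
    u,v=np.array(px)*.64; ray=M@np.array([(u-K[0,2])/K[0,0],(v-K[1,2])/K[1,1],1])
    s=((P0-c["xyz"])@N+h+off)/(ray@N);return c["xyz"]+s*ray
G=[]
for pv,a,e in (((432,88),(409,150),(452,150)),((429,242),(408,291),(445,291)),((425,356),(407,398),(441,398))):
    p=pt(pv,.022);A=pt(a,.022);E=pt(e,.022);f=p-(A+E)/2
    yaw=np.arctan2(-f@XU,f@YR)
    print("pivot",(p-.022*N).round(4),"len",np.linalg.norm(f).round(4),"splay",np.linalg.norm(A-E).round(4),"yaw deg",np.degrees(yaw).round(1),"depth z",P[int(pv[1]*.64),int(pv[0]*.64)].round(3))
    G.append(p-.022*N)
G=np.array(G);print("spacing",np.diff((G-P0)@YR).round(4),((G-P0)@XU).round(4))
np.save("piv.npy",G)
s=np.load("side.npz");s={k:s[k] for k in s};P,b,t,r=masks(s)
D=P[r&(P[...,1]>.2)&(P[...,2]>.028)];D=D[D[:,2]<.042]
print("dish",cv2.minAreaRect(D[:,:2].astype(np.float32)*1000),len(D))
q=tool(0,1)
for g in G:
  for h in(.004,.05,.09):
    j=env.ik(g-.032*YR+N*h,q);print(h,None if j is None else np.round(j,2))
```

```text
plane offset [-0.0038 -0.0028 -0.0018]
pivot [ 0.6013 -0.0042  0.0539] len 0.0434 splay 0.0333 yaw deg 0.0 depth z [ 0.589 -0.002  0.074]
pivot [ 0.5833 -0.1181  0.0542] len 0.0424 splay 0.0317 yaw deg -1.5 depth z [ 0.57  -0.114  0.077]
pivot [ 0.5657 -0.2205  0.0537] len 0.0433 splay 0.0318 yaw deg 0.0 depth z [ 0.554 -0.216  0.074]
spacing [-0.1153 -0.1039] [-0.0076 -0.0069 -0.008 ]
dish ((442.52374267578125, 309.3322448730469), (186.76649475097656, 161.1947784423828), 88.46690368652344) 55
0.004 [ 0.42  0.45 -0.63  2.25  1.62  0.38 -1.77]
0.05 [-0.11  0.27 -0.01  2.3   1.14  0.16 -1.38]
0.09 [-0.58  0.17  0.5   2.34  0.36  0.16 -0.61]
0.004 [ 0.69  0.45 -0.61  2.25  1.66  0.24 -1.57]
0.05 [ 0.74  0.33 -0.64  2.27  1.24  0.2  -1.16]
0.09 [ 0.13  0.16  0.05  2.32 -0.13  0.14  0.15]
0.004 [ 0.95  0.49 -0.64  2.19  1.37  0.15 -1.05]
0.05 [ 0.45  0.3  -0.02  2.24 -0.99  0.16  1.22]
0.09 [ 0.22  0.21  0.26  2.27 -0.9   0.26  1.13]
```

```bash
cat >> h.py <<'E'
def squeeze(env,i,yaw=0,dx=0):
    G=np.load("piv.npy");q=tool(yaw,1);g=G[i]-.032*YR+dx*XU
    env.servo_line(g+.06*N,q,rate=.2)
    hit=env.servo_line(g+.005*N,rate=.1,stop_force=6)
    print(i,"hit",hit,"h",((env.current_ee_pos()-g)@N).round(4),env.current_joint_pos().round(2))
    if hit: return
    for o in (.5,.42,.36,.31,.27):
        env.gripper_to(o,20);env.wait(.15 if o>.3 else .35)
        print(o,"open",round(env.current_opening(),3),"F",np.round(env.current_finger_force(),2),"ft",env.current_ft_force().round(1),"t",round(env.current_time(),2))
E
python3 - <<'E'
from workcell import env
from h import *
env.move_joints([.74,.1,-.64,2.27,1.24,.35,-1.16])
print(env.current_ee_pos(),env.current_time(),rot(env.current_tcp_rot()).as_matrix()[:,2])
q=tool();G=np.load("piv.npy")
try:
    env.reach(G[0]-.032*YR+.09*N,q); print(env.current_joint_pos().round(2))
    squeeze(env,0)
except env.IKError as e: print("IKERR",e)
c=env.camera("wrist");cv2.imwrite("pics/s0.png",c["img"][:,:,::-1])
E
```

```text
[ 0.54724375 -0.21596344  0.21531944] 4.275 [ 0.55808185 -0.3385606  -0.75757598]
[ 0.53  0.24 -0.73  2.28  1.09  0.35 -1.29]
0 hit False h 0.0057 [ 0.39  0.44 -0.59  2.25  1.61  0.36 -1.77]
0.5 open 0.501 F 0.0 ft [-0.2 -0.1 -0.2] t 6.72
0.42 open 0.422 F 0.0 ft [-0.1 -0.   0.4] t 7.12
0.36 open 0.362 F 0.0 ft [ 0.  -1.2 -0.4] t 7.49
0.31 open 0.315 F 0.0 ft [-0.7  0.4  0.9] t 7.87
0.27 open 0.269 F 0.0 ft [-0.2  0.2 -0.4] t 8.43
```

View pics/s0.png

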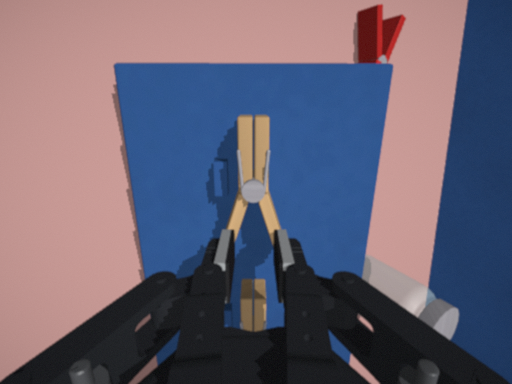

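The pads at about (228,245) and (283,245) overlap the handles, which are not squeezed. The fingertips seem to sit above the clip, so I'll measure the tip height by depth.

Run:
```python
from workcell import env
from h import *
c=env.camera("wrist");P=cloud(c);G=np.load("piv.npy")
for u,v in ((253,190),(253,150),(170,150),(330,150),(226,240),(222,250),(283,240),(287,250),(220,236),(290,236),(232,228),(272,228),(253,300)):
    w=P[v,u]-G[0];print((u,v),"up,y,n mm",(np.array([w@XU,w@YR,w@N])*1000).round(1),round(float(c["range_z"][v,u]),3))
w=env.current_ee_pos()-G[0];print(np.array([w@XU,w@YR,w@N])*1000)
cv2.imwrite("pics/s1.png",cv2.resize(c["img"][200:340,170:340,::-1],(680,560),interpolation=cv2.INTER_CUBIC))
```

```text
(253, 190) up,y,n mm [-0.3  0.9 25.6] 0.149
(253, 150) up,y,n mm [-0.3 18.5 -0.8] 0.168
(170, 150) up,y,n mm [-51.7  18.7   0.3] 0.167
(330, 150) up,y,n mm [47.3 18.8  0.8] 0.167
(226, 240) up,y,n mm [-14.3 -21.4  41.3] 0.14
(222, 250) up,y,n mm [-15.4 -21.9  50.5] 0.132
(283, 240) up,y,n mm [ 15.5 -21.8  40.6] 0.141
(287, 250) up,y,n mm [ 16.4 -21.7  50.8] 0.132
(220, 236) up,y,n mm [-18.  -21.4  36.8] 0.145
(290, 236) up,y,n mm [ 25.2 -41.1  -0.4] 0.186
(232, 228) up,y,n mm [-12.8 -24.4  21. ] 0.161
(272, 228) up,y,n mm [ 11.  -24.   21.8] 0.16
(253, 300) up,y,n mm [ -0.4 -94.    0.4] 0.202
[-2.18499869e-02 -3.20074474e+01  5.00185261e+00]
```

View pics/s1.png

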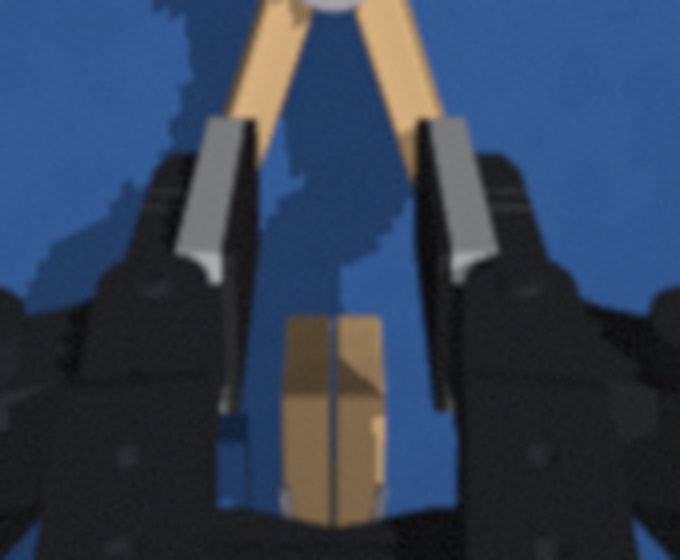

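The tips are at about n≈30 mm at this opening, above the 22 mm clip top, so the fingers sit about 20 mm higher than the nominal TCP. I'll open part way, go lower with a force stop, and close again.

```bash
sed -i 's/g+.005\*N,rate=.1,stop_force=6/g+H*N,rate=.1,stop_force=5/; s/def squeeze(env,i,yaw=0,dx=0)/def squeeze(env,i,yaw=0,dx=0,H=-.015)/; s/(.5,.42,.36,.31,.27)/(.5,.36,.31,.27)/; s/    env.servo_line(g+.06\*N,q,rate=.2)/    env.gripper_to(.65,20);env.servo_line(g+max(.03,H)*N,q,rate=.15)/' h.py
python3 - <<'E'
from workcell import env
from h import *
env.gripper_to(.65,20)
try: squeeze(env,0)
except env.IKError as e: print("IKERR",e)
c=env.camera("wrist");np.savez("w2.npz",**c);cv2.imwrite("pics/s2.png",c["img"][:,:,::-1])
E
```

```text
0 hit False h -0.0153 [ 0.38  0.49 -0.58  2.24  1.71  0.38 -1.85]
0.5 open 0.503 F 0.0 ft [0.  0.2 0.3] t 10.52
0.36 open 0.358 F 2.22 ft [-0.6  0.2  3.6] t 10.94
0.31 open 0.308 F 2.26 ft [-1.  -1.4  2.9] t 11.32
0.27 open 0.271 F 2.92 ft [-1.4 -0.6  3. ] t 11.88
```

View pics/s2.png

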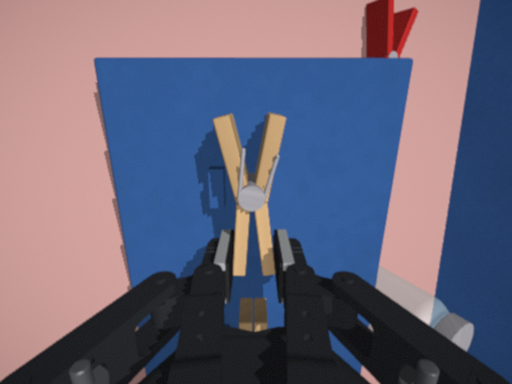

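The jaws at (223,118) and (277,118) are well open with F≈2.5 N, so the left clip is the weak one. I'll release it and squeeze the middle clip.

Run:
```python
from workcell import env
from h import *
q=tool();G=np.load("piv.npy")
def go(i):
    g=G[i]-.032*YR
    env.servo_line(g+.05*N,q,rate=.25)
try:
    env.gripper_to(.35);env.gripper_to(.65)
    env.servo_line(G[0]-.032*YR+.04*N,rate=.15)
    c=env.camera("wrist");cv2.imwrite("pics/a.png",c["img"][:,:,::-1])
    go(1);print(env.current_joint_pos().round(2))
    squeeze(env,1)
except env.IKError as e: print("IKERR",e)
d=env.camera("wrist");cv2.imwrite("pics/s3.png",cv2.resize(np.hstack([c["img"],d["img"]])[:,:,::-1],(800,300)))
```

```text
[ 0.69  0.32 -0.59  2.27  1.21  0.18 -1.14]
1 hit False h -0.0146 [ 0.64  0.49 -0.55  2.24  1.81  0.23 -1.71]
0.5 open 0.504 F 0.0 ft [ 0.  -0.5 -0.7] t 15.36
0.36 open 0.362 F 9.78 ft [-4.3 -0.7  7. ] t 15.78
0.31 open 0.318 F 10.9 ft [-5.2 -0.8  8.6] t 16.16
0.27 open 0.276 F 11.09 ft [-5.1 -0.2  9.4] t 16.73
```

View pics/s3.png

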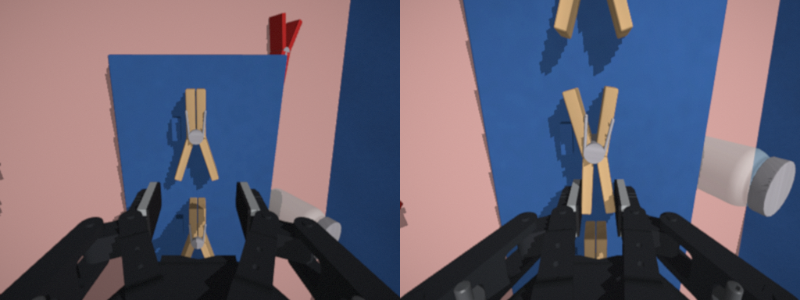

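The left clip closed again at its place. The middle one is open at about (592,100) and firm at 11 N. Next is the right clip.

Run:
```python
from workcell import env
from h import *
q=tool();G=np.load("piv.npy")
env.gripper_to(.42);env.gripper_to(.65)
env.servo_line(G[1]-.032*YR+.04*N,rate=.15)
c=env.camera("wrist")
try:
    env.servo_line(G[2]-.032*YR+.04*N,q,rate=.2);print(env.current_joint_pos().round(2))
    squeeze(env,2)
except env.IKError as e:
    print("IKERR",e,env.current_joint_pos().round(2))
    for h in(.03,.01,0,-.012,-.015): 
        j=env.ik(G[2]-.032*YR+h*N,q);print(h,None if j is None else np.round(j,2))
d=env.camera("wrist");cv2.imwrite("pics/s4.png",cv2.resize(np.hstack([c["img"],d["img"]])[:,:,::-1],(800,300)))
```

```text
[ 1.08  0.44 -0.77  2.2   1.04  0.19 -0.72]
2 hit False h -0.0148 [ 0.9   0.52 -0.59  2.18  1.59  0.14 -1.26]
0.5 open 0.504 F 0.0 ft [ 0.3  0.1 -0.2] t 20.3
0.36 open 0.361 F 9.14 ft [-5.2 -0.2  8.1] t 20.73
0.31 open 0.315 F 11.38 ft [-5.  -0.   7.8] t 21.09
0.27 open 0.271 F 10.86 ft [-4.4 -0.5  8.2] t 21.66
```

View pics/s4.png

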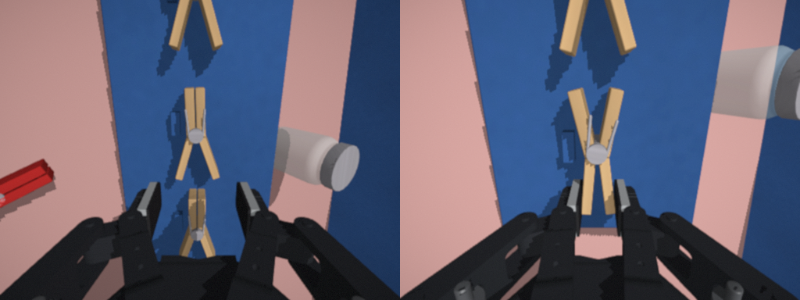

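The right clip is open at its place and firm, so the left one is the weak clip. I'll release this one, then grip and lift the left.

Run:
```python
from workcell import env
from h import *
q=tool();G=np.load("piv.npy")
env.gripper_to(.42);env.gripper_to(.65)
env.servo_line(G[2]-.032*YR+.05*N,rate=.15)
c=env.camera("wrist")
g=G[0]-.032*YR
env.servo_line(g+.05*N,q,rate=.25)
print(env.servo_line(g-.018*N,rate=.12,stop_force=5))
env.gripper_to(.3,25);env.gripper_to(0.,25)
print(env.current_opening(),env.current_finger_force())
env.servo_line(g+.03*N,rate=.1);env.servo_line(g+.03*N+np.array([0,0,.1]),rate=.15)
print(env.current_opening(),env.current_finger_force(),env.current_joint_pos().round(2),env.current_time())
d=env.camera("wrist");np.savez("w5.npz",**d);cv2.imwrite("pics/s5.png",cv2.resize(np.hstack([c["img"],d["img"]])[:,:,::-1],(800,300)))
x=np.array([0,1,0]);y=np.array([1.,0,0]);qd=quat(R.from_matrix(np.stack([np.cross(y,[0,0,-1]),y,[0,0,-1]],1)))
for z in(.25,.12,.03,.0,-.01):
    j=env.ik([.4425,.277,z],qd);print(z,None if j is None else np.round(j,2))
```

```text
False
0.18734483933622165 24.250426387879997
0.18768574501095833 24.423861522227526 [ 0.72  0.24 -0.92  2.16  0.85  0.46 -1.01] 26.9667
0.25 [ 0.14  0.36 -1.    1.74  0.32  1.22 -0.94]
0.12 [ 0.11  0.54 -1.01  1.9   0.54  1.01 -1.14]
0.03 [ 0.1   0.72 -1.02  1.96  0.78  0.92 -1.34]
0.0 [ 0.07  0.77 -0.99  1.98  0.85  0.88 -1.38]
-0.01 [ 0.06  0.78 -0.98  1.98  0.87  0.87 -1.4 ]
```

View pics/s5.png

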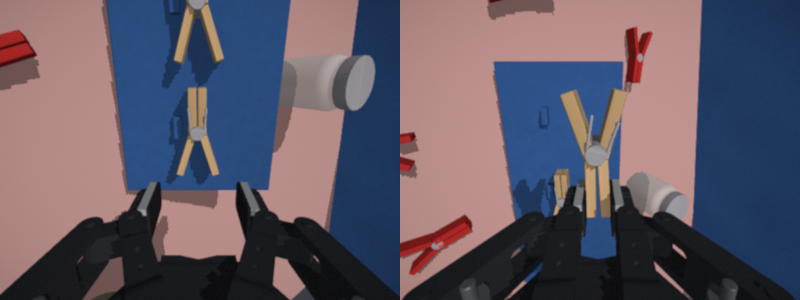

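The left clip is held, and the rack's other two are in place. I'll move over the dish, lower, release and retreat.

Run:
```python
from workcell import env
from h import *
y=np.array([1.,0,0]);qd=quat(R.from_matrix(np.stack([np.cross(y,[0,0,-1]),y,[0,0,-1]],1)))
p=np.array([.4425,.277,.2])
env.reach(p,qd)
env.servo_line([p[0],p[1],.04],rate=.2)
print(env.servo_line([p[0],p[1],-.008],rate=.08,stop_force=5),env.current_ee_pos().round(4),env.current_finger_force(),env.current_opening())
env.wait(.3)
for o in(.3,.4,.5,.65): env.gripper_to(o,20)
env.wait(.3);print(env.current_finger_force(),env.current_ft_force().round(1))
env.servo_line([p[0],p[1],.2],rate=.2);env.wait(.3)
c=env.camera("wrist");s=env.camera("side")
cv2.imwrite("pics/s6.png",cv2.resize(np.hstack([c["img"],s["img"]])[:,:,::-1],(800,300)))
P,b,t,r=masks(s)
k,l,st,ce=cv2.connectedComponentsWithStats(t.astype(np.uint8))
for i in range(1,k):
    if st[i,4]>25: q=P[l==i];print(st[i],np.median(q,0).round(3))
print(env.current_time())
```

```text
False [ 0.4424  0.2773 -0.0081] 24.37027149600908 0.18683993468431476
0.0 [-0.2  0.4 -0.4]
[186 145  13  19 118] [0.444 0.291 0.026]
[250 206  20  63 490] [ 0.561 -0.196  0.072]
[ 178  333   50   51 2003] [ 0.407 -0.433  0.061]
33.2
```

View pics/s6.png

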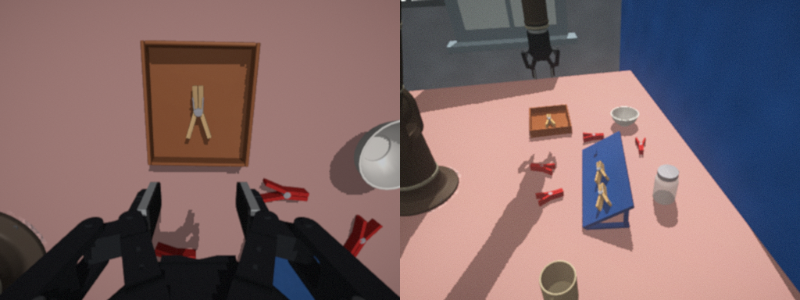

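The clip lies closed in the middle of the dish at (198,112), and the firm ones are at their places. I'm handing in.

```bash
python3 -c "
from workcell import env
print(env.close_job())"
```

```text
the job is handed in; nothing more can be done
None
```

I handed the job in at about 33 s: the weak clip was the left one (about 2.5 N against 11 N for the others); it now lies released and closed in the dish, with the two firm clips at their places and the crockery undisturbed in the last pictures (no verdict was returned).

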